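Fit the knob on a keyed valve shaft and set it to the marker

TASK

Put the black pointer knob on the keyed shaft of the valve on the sloping panel: press it lightly and turn it until it drops fully home over the key. Then turn it, shaft and all, until its pointed end points at the upright marker pin, and let go of it. Leave the marker and the pipe fittings beside the work where they are.

Things in the scene. Friction and masses are not known exactly. Their poses are not given: they have to be found in the camera images.
- knob: Black plastic pointer knob, loose, standing upright on the cart; about 0.15 kg, 70 mm high: a round hub 52 mm across and 42 mm high, with a straight grip bar across its top. Origin: centre of the underside, on the bore's axis; z up the axis; x along the bar toward its pointed end.
- panel: Square aluminium panel 170 x 170 mm on a fixed stand, sloping 25 degrees, low side toward the robot's front right. Origin: centre of its top face, on the shaft's axis, about 90 mm above the cart top; z out of the panel along the shaft, so 25 degrees from vertical, leaning to the low side; x up the slope (away and to the left); y 90 degrees counterclockwise from x seen from above.
- shaft_seat (a point): Centre of the 52 mm wide, 3 mm thick steel washer on the panel: the knob's underside centre lies here when it is fully home. Resting on the key it stands 12 mm higher.
- marker: Steel index marker that lies flat on the panel and is clamped there. Origin on the shaft's axis at the panel face, z along the shaft; x points from the axis to the upright pin, which stands 66 mm from the axis, 10 mm across, its tip 40 mm above the panel face. The pin lies 0.95 to 1.3 rad from the panel's x clockwise (seen from above), toward the panel's -y.
- gate_valve: Bronze gate valve with red handwheel, 78 x 90 x 129 mm, a bystander; origin under its middle.
- elbow: Brass pipe elbow, 69 x 69 x 50 mm, a bystander; origin under its middle.
- union: Brass pipe union, 54 x 54 x 48 mm, a bystander; origin under its middle.
- marker_pin (a point): Tip of the marker pin, 66 mm from the shaft's axis, 40 mm above the panel face.
- knob_bore (a point): Mouth of the knob's bore, centre of the underside (same axes as the knob). Bore 20 mm across, 37 mm deep. One keyway runs out of it toward the knob's +x (under the pointed end), 11 mm wide, 14 mm deep (from the underside), reaching 19.5 mm from the axis.
- knob_grip (a point): Middle of the knob's grip bar, on the axis, 55.5 mm above the underside. The bar is 20 mm wide, 29 mm high (41 to 70 mm above the underside) and runs from 40 mm behind the axis to a pointed nose 50 mm in front of it (+x).
- shaft_top (a point): Tip of the steel shaft, 37 mm above the panel face on the panel's z axis. The shaft is 18 mm across, tapered to 10 mm over its last 7 mm.
- key_space (a point): Point on the shaft's axis level with the key's top, 15 mm above the panel face. The key, 9 mm wide, sticks out from the shaft to 18 mm from the axis. Which way it points is not measured: at the start within 0.5 rad either side of panel x. Shaft and key turn up to 1.6 rad either side of panel x, against 0.35 N m of friction; a knob pressed with over 25 N may drag them along.

How it is judged:
On the way, in this order (a step that is already met when the one before it is completed fails the run):
1. the knob has dropped fully home over the key (distance between knob and shaft_seat below 0.004 m), for 0.2 s.
2. the knob, still home, points at the marker pin (distance between knob and shaft_seat below 0.004 m and angle between the x axis of knob and the x axis of marker, either way round below 0.14 rad), for 0.2 s.
At the end, for the whole second after the job is handed in: The knob is fully home (centre of its underside within 4 mm of the seat on the panel), its pointed end points at the marker pin within 0.14 rad (8 degrees), and it is at rest (all of step 2 and x of marker_pin in the frame of knob above 0 m and linear speed of knob below 0.02 m/s); the robot touches nothing.
It fails at once if a bystander (gate valve, elbow or union) is moved by more than 25 mm (distance of any of gate_valve, elbow, union from where it was at the start of the episode above 0.025 m).
It fails at once if the marker pin is shifted by more than 6 mm (distance of marker_pin from where it was at the start of the episode above 0.006 m).
It also fails if it takes over 64 s, if anything falls off the work surface, if the arm or the gripper's body presses on something with over 40 N, if the wrist force passes 120 N, or if a joint passes its speed limit or range.

ROBOT

A 6-joint arm with a two-finger parallel gripper is mounted at the origin on a cart in front of the work surface, level with it; the furniture and walls round the work are solid. World frame = base frame: x ahead of the robot, y to its left, z up, the work surface at z = 0. Lengths are in m, angles in rad, forces in N, time in s.
With the tool pointing down it reaches from about 0.35 to 0.975 m from the base axis. Payload 4.9 kg.
Tool frame: the origin (TCP) lies midway between the tips of the shut fingers; the grasp point (between the pads) lies 19 mm behind it; z points along the fingers, y is the line along which they close (so a half turn about z gives the same grasp; the last joint's range is limited). The gripper opens to 85 mm and grips with 20 to 120 N. Pads are 22 mm wide; open, the fingers measure 114 mm over their backs; the gripper's body (76 mm by 85 mm) begins 54 mm behind the grasp point. The pads swing forward as they close: fully open they stand 13 mm farther back than shut.
Start: joints at [1.17, 0.053, 1.613, -0, 1.476, -0.119], TCP at [0.174, 0.6, 0.202] pointing down, gripper open.
Joint ranges: [-3.01, 3.01], [-1.01, 2.22], [0.06, 2.58], [-1.02, 4.17], [0.09, 2.62], [-3.14, 3.14]. Speed limits (rad/s): [2.57, 2.57, 3.14, 3.14, 3.14, 3.14].

INTERFACE

Orientations are given as a rotation vector (axis times angle).
In Python, from station import ctrl gives the robot as it stands.
- The arm moves only by the tool step_arm, never from a script. Its argument "targets" is a list of rows, each an object with "travel": the shift along the world's x, y, z as a fraction of full scale, a list of three; "angular": the turn, a rotation vector about the world's x, y, z as a fraction of full scale, a list of three; "gripper": the opening, from 0 (shut) to 1 (fully open). In form: [{"travel": [x, y, z], "angular": [rx, ry, rz], "gripper": gripper}, ...]. A call has 1 to 10 rows; each row is the pose to reach, as a shift and turn from the pose commanded when the call began; what a row does not reach only later rows make up. Full scale, the value 1, is 0.6 m for a shift and pi/4 rad for a turn. A row lasts 1/10 s, in which the tool goes at most 50 mm and 8.59 degrees, less where a joint would pass 70% of its speed; a pose out of reach is approached as far as the arm can. A call with a number of a shift or a turn outside -1 to 1 is refused whole. A call with a gripper value outside its range is refused whole. The fingers move at their own pace and stop on an object; "squeeze" is the grip in N (left out, the last holds). Time passes only in rows, so rows that repeat a pose let the fingers close. It gives the time, the measured TCP pose, the force, the opening and the grip force at its end, in the units of the state.
- ctrl.get_obs(): the state, without advancing time (a new reading comes with each control period).
- ctrl.get_image(name): name is "scene" or "side" or "wrist"; returns a dict with "img" (480x640x3 uint8, red, green, blue), "fx", "fy", "cx", "cy" (pixels), "rvec" (rotation vector, rad) and "tvec" (3), from world to camera coordinates, as OpenCV has them. Camera axes: x right, y down, z forward; pixel columns grow to the right and rows downward; lengths in m; the calibration is good to about 2 mm. The wrist camera is an equidistant fisheye: a pixel r from the principal point sees the ray r / f radians off the axis. A picture is of the moment at which its call begins. There is no depth.
- ctrl.finish_job(): hands the job in; it is judged then, once.
The state is a dict: "t": time; "q": joint angles; "dq": joint speeds; "effort": joint torques, N m; "tool_pos": TCP position; "tool_rot": TCP orientation; "contact_force": force on the tool from outside, world axes, zero at the start; "wrist_torque": the same for the moment, N m; "opening": finger opening in m; "grip_force": force on a finger pad.
Only numpy, scipy, OpenCV 4.12 (cv2) and the standard library are available. Lean on these libraries where they do the work, as an engineer would, in place of code of your own. Each camera call takes 0.05 s, during which the arm holds its last target. There are 200 camera calls.

## Working session

There is one attempt and no reset: what is moved stays moved. The work goes in short steps, Python scripts to look and compute and a tool call to move; the robot and the scene stay as the last step left them, time stands still between calls to the robot, and variables do not carry over. Pictures are saved under pics/ and viewed, at most 10 in all, crops included, and the job is handed in when it is done.

Besides the shell and the picture viewer there is one more tool, called after ">>>" as a command line: name --argument value ..., lists and objects as JSON in quotes. step_arm: Moves the arm, as the interface text tells. Its arguments: {"type":"object","properties":{"targets":{"type":"array"},"squeeze":{"type":"number"}},"required":["targets"]}

```bash
mkdir -p pics; python3 - <<'E'
from station import ctrl
import cv2,numpy as np,pickle
o=ctrl.get_obs();print({k:np.round(v,3) for k,v in o.items()})
d={}
for n in("scene","side","wrist"):
    c=ctrl.get_image(n);d[n]=c
    print(n,c['fx'],c['cx'],c['cy'],np.round(c['rvec'],3),np.round(c['tvec'],3))
    cv2.imwrite(f"pics/{n}0.png",c['img'][:,:,::-1])
pickle.dump(d,open("d0.pkl","wb"))
E
```

```text
{'t': np.float64(0.0), 'q': array([ 1.17 ,  0.053,  1.614, -0.   ,  1.476, -0.119]), 'dq': array([ 0.001,  0.001, -0.   , -0.   ,  0.001,  0.   ]), 'effort': array([ 0.0000e+00, -3.9369e+01, -3.7018e+01, -0.0000e+00,  7.0000e-03,
        0.0000e+00]), 'tool_pos': array([0.174, 0.6  , 0.201]), 'tool_rot': array([-4.41e-01, -3.11e+00,  3.00e-03]), 'contact_force': array([-0.375, -0.115, -0.51 ]), 'wrist_torque': array([ 0.028,  0.023, -0.037]), 'grip_force': np.float64(0.0), 'opening': np.float64(0.086)}
scene 507.5030184748854 316.6543669213368 239.1297812594167 [ 0.611 -2.68   1.085] [0.468 0.265 0.92 ]
side 521.79866953058 327.981234305416 240.90485098996913 [ 0.39  -2.742  1.22 ] [0.46  0.22  1.013]
wrist 371.64829954431775 318.1205670415516 239.131244955368 [-2.331 -1.752 -0.237] [-0.625 -0.034  0.378]
```

View pics/scene0.png

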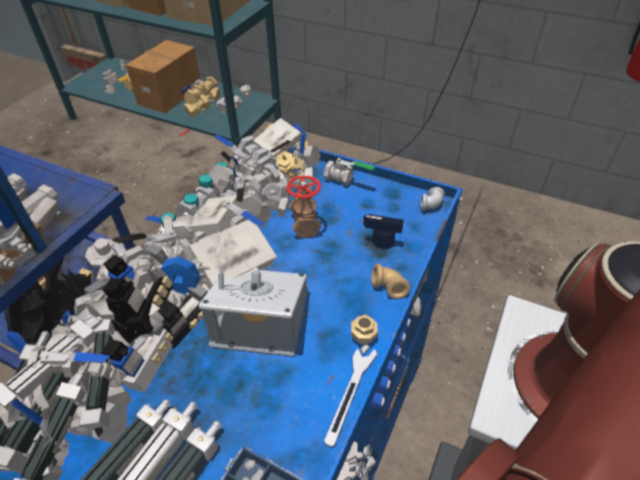

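View pics/side0.png

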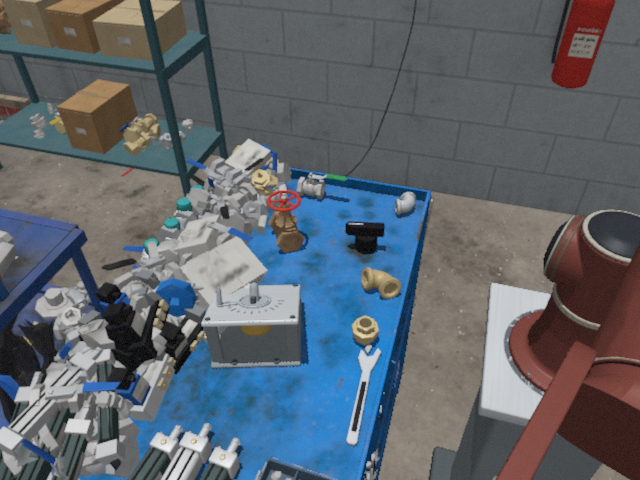

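The scene view shows the panel near (255,290), the knob near (383,228), the gate valve at (305,215), the elbow at (390,281) and the union at (364,329). The side view shows the panel near (255,300) and the knob near (366,235). Next I'll look at enlarged crops.

```bash
python3 - <<'E'
import cv2,numpy as np,pickle
d=pickle.load(open("d0.pkl","rb"))
def crop(n,u,v,w,h,W=400,H=300):
    return cv2.resize(d[n]['img'][v:v+h,u:u+w,::-1],(W,H),interpolation=cv2.INTER_CUBIC)
m=np.vstack([np.hstack([crop("scene",195,260,120,90),crop("scene",350,200,64,48)]),
 np.hstack([crop("side",195,275,120,90),crop("side",335,210,64,48)])])
cv2.imwrite("pics/m0.png",m)
for n in("scene","side"):
    R=cv2.Rodrigues(d[n]['rvec'])[0];print(n,-R.T@d[n]['tvec'],R[2])
E
```

```text
scene [0.20708045 0.60669088 0.85121355] [ 0.31884954 -0.62199037 -0.71516638]
side [0.27274574 0.70918143 0.84160895] [ 0.20767977 -0.71313443 -0.66955836]
```

View pics/m0.png

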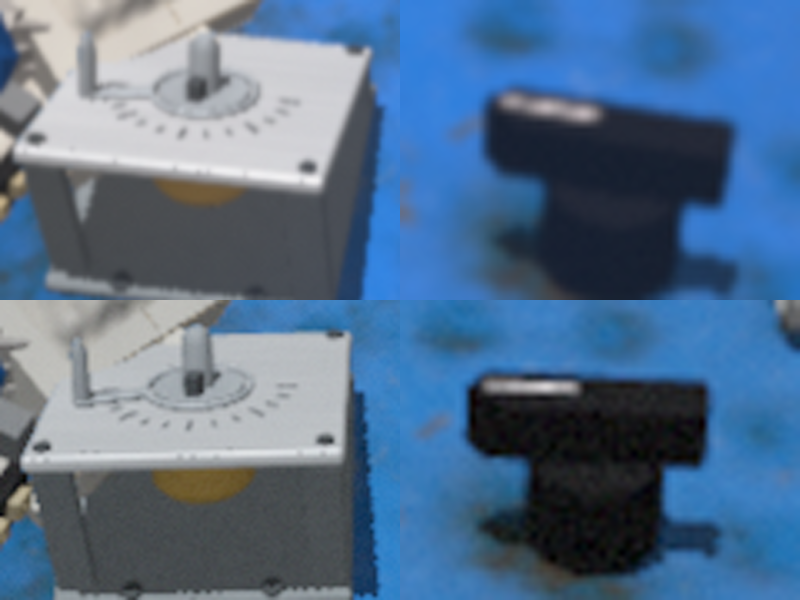

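View pics/wrist0.png

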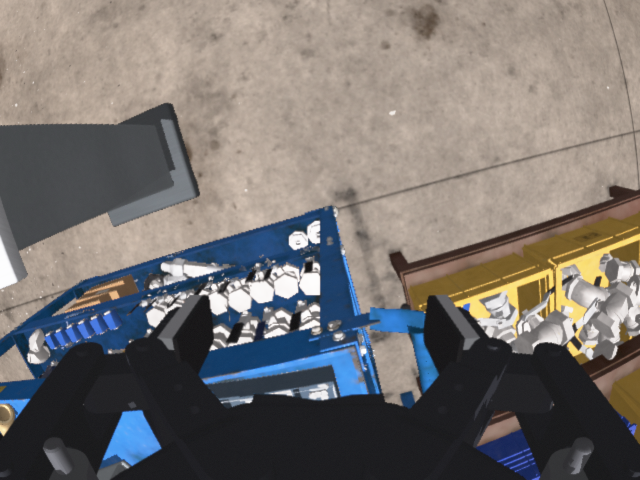

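The crops show the key pointing toward the camera, up the slope, and the pin on the left (+x) side. The knob's white stripe lies on its left (+x) end. Next I'll fit the panel points and the knob silhouette.

```bash
cat > h.py <<'E'
import cv2,numpy as np,pickle
from scipy.optimize import least_squares,minimize
from scipy.spatial.transform import Rotation as Ro
def proj(c,P):
    P=np.atleast_2d(P).astype(float)
    K=np.array([[c['fx'],0,c['cx']],[0,c['fy'],c['cy']],[0,0,1]])
    return cv2.projectPoints(P,np.array(c['rvec'],float),np.array(c['tvec'],float),K,None)[0][:,0]
def projw(c,P):
    p=np.atleast_2d(P)@Ro.from_rotvec(c['rvec']).as_matrix().T+c['tvec']
    r=np.hypot(p[:,0],p[:,1]);th=np.arctan2(r,p[:,2])
    return np.c_[c['cx']+c['fx']*th*p[:,0]/r,c['cy']+c['fy']*th*p[:,1]/r]
def prism(poly,z0,z1): return np.array([[x,y,z] for z in(z0,z1) for x,y in poly])
a=np.linspace(0,2*np.pi,40)
HUB=prism(np.c_[.026*np.cos(a),.026*np.sin(a)],0,.042)
BAR=prism([(-.04,-.01),(-.04,.01),(.036,.01),(.05,.0),(.036,-.01)],.041,.070)
def kn(p,M): return M@Ro.from_euler('z',p[2]).as_matrix().T+[p[0],p[1],0]
def panelR(yaw): # z leans to low side; x up slope
    return (Ro.from_euler('z',yaw)*Ro.from_euler('y',-25,degrees=True)).as_matrix()
E
python3 - <<'E'
from h import *
d=pickle.load(open("d0.pkl","rb"))
off={'scene':(195,260,0,0),'side':(195,275,0,300)}
s=.3
# obs: name, model pt fn
obs={'scene':dict(FL=(18,152),FR=(322,182),BR=(371,45),sh=(204,33),pt=(86,32)),
 'side':dict(FL=(24,462),FR=(351,459),BR=(350,335),sh=(197,328),pt=(79,340))}
h=.085
def model(p):
    R=panelR(p[3]);th=-p[4]
    L=dict(FL=(h,-h,0),FR=(h,h,0),BR=(-h,h,0),sh=(0,0,.037),pt=(.066*np.cos(th),.066*np.sin(th),.04))
    return {k:R@np.array(v)+p[:3] for k,v in L.items()}
def res(p):
    m=model(p);r=[]
    for n in obs:
        o=off[n]
        for k,(u,v) in obs[n].items():
            q=proj(d[n],m[k])[0]; r+=list(q-[(u-o[2]+.5)*s-.5+o[0],(v-o[3]+.5)*s-.5+o[1]])
    return np.array(r)
f=min((least_squares(res,[.5,.2,.09,y,1.1],loss='soft_l1') for y in(0.5,1,1.5)),key=lambda f:f.cost)
print("panel",f.x.round(4),f.cost);print(res(f.x).reshape(-1,2).round(1).tolist())
ms={}
for n,(u,v,w,hh) in dict(scene=(350,200,64,48),side=(335,210,64,48)).items():
    im=d[n]['img'].astype(int);m=np.zeros(im.shape[:2],np.uint8)
    m[v:v+hh,u:u+w]=(im[v:v+hh,u:u+w,2]<75)
    N,l,st,_=cv2.connectedComponentsWithStats(m);i=1+st[1:,4].argmax();print(n,st[i]);ms[n]=(l==i)
def cost(p):
    t=0
    for n in ms:
        M=np.zeros((480,640),np.uint8)
        for B in(HUB,BAR):
            q=cv2.convexHull((proj(d[n],kn(p,B))*16).astype(np.int32).reshape(-1,1,2))
            cv2.fillConvexPoly(M,q,255,cv2.LINE_AA,4)
        t+=np.abs(M/255.-ms[n]).sum()
    return t
c=d['scene'];R=Ro.from_rotvec(c['rvec']).as_matrix()
o=-R.T@c['tvec'];r=R.T@np.array([(383-c['cx'])/c['fx'],(240-c['cy'])/c['fy'],1]);g=o-r*o[2]/r[2];print(g)
out=[]
for y in np.arange(-3,3.2,.4):
    q=minimize(cost,[g[0],g[1],y],method='Nelder-Mead',options=dict(initial_simplex=[[g[0],g[1],y],[g[0]+.02,g[1],y],[g[0],g[1]+.02,y],[g[0],g[1],y+.3]]))
    out.append((q.fun,q.x.round(4)))
for z in sorted(out,key=lambda z:z[0])[:6]:print(z)
E
```

```text
panel [0.5928 0.112  0.0884 1.9021 1.3491] 8.683062804224589
[[-0.9, 0.4], [2.0, 0.0], [0.7, 1.0], [0.8, 1.7], [0.9, 0.8], [-0.5, -0.3], [-1.3, -3.2], [-0.2, -1.7], [-0.4, 0.4], [-0.6, -0.6]]
scene [364 217  38  31 811]
side [346 223  38  33 865]
[ 4.45098897e-01 -1.96826627e-01 -1.11022302e-16]
(np.float64(505.4196078431372), array([ 0.4446, -0.1902,  0.0983]))
(np.float64(505.56862745098044), array([ 0.4449, -0.1909,  0.0806]))
(np.float64(506.69803921568626), array([ 0.4446, -0.1904,  0.1023]))
(np.float64(506.96078431372547), array([ 0.4443, -0.189 ,  0.1363]))
(np.float64(506.99607843137255), array([ 0.4444, -0.1894,  0.1344]))
(np.float64(507.8666666666667), array([ 0.4444, -0.1893,  0.1422]))
```

>>> step_arm --targets '[{"travel": [0.377,-0.333,0.333],"angular": [0,0,-1],"gripper": 1},{"travel": [0.377,-0.333,0.333],"angular": [0,0,-1],"gripper": 1},{"travel": [0.377,-0.333,0.333],"angular": [0,0,-1],"gripper": 1},{"travel": [0.377,-0.333,0.333],"angular": [0,0,-1],"gripper": 1},{"travel": [0.377,-0.333,0.333],"angular": [0,0,-1],"gripper": 1},{"travel": [0.377,-0.333,0.333],"angular": [0,0,-1],"gripper": 1},{"travel": [0.377,-0.333,0.333],"angular": [0,0,-1],"gripper": 1},{"travel": [0.377,-0.333,0.333],"angular": [0,0,-1],"gripper": 1}]'

```text
t: 0.95
tool_pos: [0.4031, 0.3986, 0.4057]
tool_rot: [1.602, 2.699, 0.007]
contact_force: [-0.6, 0.8, 0.2]
opening: 0.0855
grip_force: 0.0
```

>>> step_arm --targets '[{"travel": [0.167,-0.667,0],"angular": [0,0,-1],"gripper": 1},{"travel": [0.167,-0.667,0],"angular": [0,0,-1],"gripper": 1},{"travel": [0.167,-0.667,0],"angular": [0,0,-1],"gripper": 1},{"travel": [0.167,-0.667,0],"angular": [0,0,-1],"gripper": 1},{"travel": [0.167,-0.667,0],"angular": [0,0,-1],"gripper": 1},{"travel": [0.167,-0.667,0],"angular": [0,0,-1],"gripper": 1},{"travel": [0.167,-0.667,0],"angular": [0,0,-1],"gripper": 1},{"travel": [0.167,-0.667,0],"angular": [0,0,-1],"gripper": 1},{"travel": [0.167,-0.667,0],"angular": [0,0,-1],"gripper": 1}]'

```text
t: 1.85
tool_pos: [0.5004, -0.003, 0.4003]
tool_rot: [-2.515, -1.881, 0.003]
contact_force: [0.3, 0.6, -0.1]
opening: 0.0855
grip_force: 0.0
```

>>> step_arm --targets '[{"travel": [-0.05,-0.1,0],"angular": [0,0,-1],"gripper": 1},{"travel": [-0.05,-0.1,0],"angular": [0,0,-1],"gripper": 1},{"travel": [-0.05,-0.1,0],"angular": [0,0,-1],"gripper": 1},{"travel": [-0.05,-0.1,0],"angular": [0,0,-1],"gripper": 1},{"travel": [-0.05,-0.1,0],"angular": [0,0,-1],"gripper": 1},{"travel": [-0.05,-0.1,0],"angular": [0,0,-1],"gripper": 1},{"travel": [-0.05,-0.1,0],"angular": [0,0,-1],"gripper": 1}]'

```text
t: 2.55
tool_pos: [0.4701, -0.0586, 0.4012]
tool_rot: [-3.041, -0.785, 0.001]
contact_force: [-0.1, -0.2, -0.8]
opening: 0.0854
grip_force: 0.0
```

```bash
python3 - <<'E'
from station import ctrl
from h import *
o=ctrl.get_obs();print(o['t'],o['tool_pos'],o['tool_rot'],o['q'].round(3))
print(Ro.from_rotvec(o['tool_rot']).as_matrix().round(3))
c=ctrl.get_image("wrist");pickle.dump(c,open("w1.pkl","wb"))
R=Ro.from_rotvec(c['rvec']).as_matrix();print("cam",-R.T@c['tvec'],R[2])
cv2.imwrite("pics/w1.png",c['img'][:,:,::-1])
print(projw(c,[[.4446,-.19,.07],[.593,.112,.088]]))
E
```

```text
2.55 [ 0.47011541 -0.05861236  0.40117707] [-3.04083916e+00 -7.84847380e-01  1.21621782e-03] [-2.820e-01 -3.470e-01  1.647e+00  1.000e-03  1.843e+00  7.840e-01]
[[ 0.875  0.484 -0.001]
 [ 0.484 -0.875  0.001]
 [-0.    -0.001 -1.   ]]
cam [ 0.52886745 -0.02545975  0.57296555] [-0.23446989 -0.12700869 -0.96379078]
[[391.01607161 248.74846326]
 [250.4247308   48.8161334 ]]
```

View pics/w1.png

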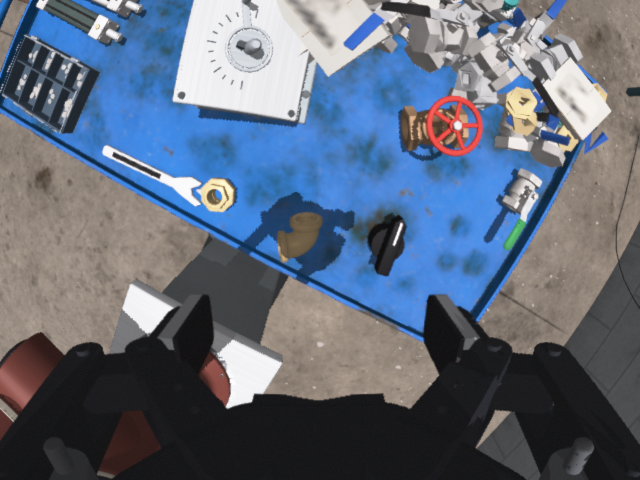

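The wrist view shows the panel, with the shaft at about (250,46), and the knob at about (389,244) with its stripe toward the upper right. I'll enlarge both areas.

```bash
python3 - <<'E'
from h import *
c=pickle.load(open("w1.pkl","rb"));im=c['img'][:,:,::-1]
f=lambda u,v,w,h:cv2.resize(im[v:v+h,u:u+w],(400,600),interpolation=cv2.INTER_CUBIC)
cv2.imwrite("pics/m1.png",np.hstack([cv2.resize(im[0:130,165:325],(492,400),interpolation=cv2.INTER_CUBIC),cv2.resize(im[200:290,358:424],(293,400),interpolation=cv2.INTER_CUBIC)]))
E
```

```text
(no output)
```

View pics/m1.png

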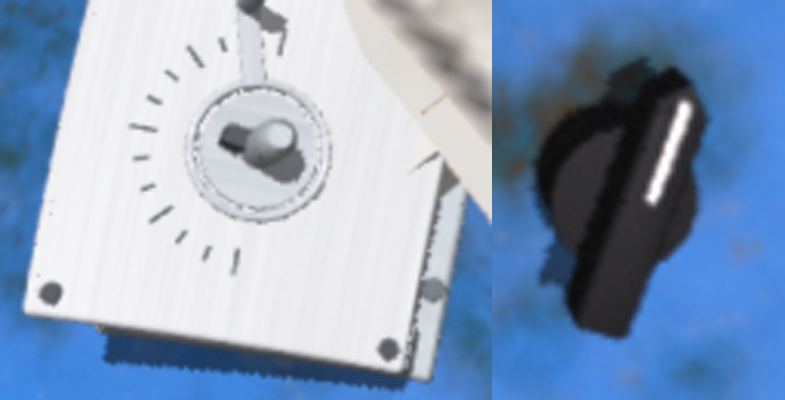

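```bash
python3 - <<'E'
from h import *
d=pickle.load(open("d0.pkl","rb"));w=pickle.load(open("w1.pkl","rb"))
T={'scene':lambda u,v:((u+.5)*.3-.5+195,(v+.5)*.3-.5+260),'side':lambda u,v:((u+.5)*.3-.5+195,(v-300+.5)*.3-.5+275),
 'w':lambda u,v:((u+.5)/3.075-.5+165,(v+.5)/3.075-.5)}
obs={'scene':dict(FL=(18,152),FR=(322,182),BR=(371,45),sh=(204,33),pt=(86,32),pb=(88,95),wa=(206,93),k=(198,88),s1=(37,138),s2=(307,166),s3=(355,49)),
 'side':dict(FL=(24,462),FR=(351,459),BR=(350,335),sh=(197,328),pt=(79,340),pb=(83,400),wa=(201,386),k=(194,383),s1=(42,447),s2=(325,440),s3=(335,335)),
 'w':dict(FR=(22,313),BR=(411,376),sh=(276,135),wa=(258,153),s2=(50,293),s3=(388,350),kw=(222,134))}
h=.085
def model(p):
    R=panelR(p[3]);th=-p[4];s=p[6];P=lambda r,t,z:(r*np.cos(t),r*np.sin(t),z)
    L=dict(FL=(h,-h,0),FR=(h,h,0),BR=(-h,h,0),sh=(0,0,.037),pt=P(.066,th,.04),pb=P(.066,th,.002),wa=(0,0,.003),
     k=P(.018,p[5],.009),kw=P(.018,p[5],.015),s1=(s,-s,0),s2=(s,s,0),s3=(-s,s,0))
    return {k:R@np.array(v)+p[:3] for k,v in L.items()}
def res(p,full=False):
    m=model(p);r=[]
    for n in obs:
        for k,uv in obs[n].items():
            q=(projw(w,m[k]) if n=='w' else proj(d[n],m[k]))[0]-T[n](*uv)
            if full:print(n,k,q.round(1))
            r+=list(q)
    return np.array(r)
f=least_squares(res,[.59,.11,.09,1.9,1.2,.1,.075],loss='soft_l1')
print("panel",f.x.round(4),f.cost);res(f.x,True)
# knob
tk=lambda u,v:np.array(((u-492+.5)/4.44-.5+358,(v+.5)/4.44-.5+200))
ko=[((-.04,-.01,.07),(630,336)),((-.04,.01,.07),(579,320)),((.036,-.01,.07),(705,108)),((.05,0,.07),(680,68))]
sa,sb=tk(686,102),tk(652,203)
def rk(p):
    r=[projw(w,kn(p,np.array([a])))[0]-tk(*b) for a,b in ko]
    r+=[projw(w,kn(p,np.array([[p[3],0,.07]])))[0]-sa,projw(w,kn(p,np.array([[p[4],0,.07]])))[0]-sb]
    return np.ravel(r)
g=least_squares(rk,[.445,-.19,.1,.04,.01]);print("knob",g.x.round(4),rk(g.x).reshape(-1,2).round(1).tolist())
for n,t in(('scene',(612,290)),('side',(595,570))):print(n,'hub axis bottom', proj(d[n],kn(g.x,np.array([[0,0,0],[.05,0,.07],[-.04,0,.07]]))).round(1).tolist())
E
```

```text
panel [ 0.5917  0.1137  0.0926  1.8918  1.2925 -0.0329  0.0747] 19.28346474509376
scene FL [-1.7 -0.6]
scene FR [ 1.4 -0.1]
scene BR [1.  0.8]
scene sh [0.7 1. ]
scene pt [0.5 0.7]
scene pb [0.5 0.1]
scene wa [ 0.1 -0.8]
scene k [-0.1  2. ]
scene s1 [0.2 1.5]
scene s2 [1.2 1.3]
scene s3 [0.1 1.2]
side FL [-1.1 -1.4]
side FR [-1.5 -3.4]
side BR [ 0.4 -2.1]
side sh [-0.3 -0.4]
side pt [-0.6 -0.9]
side pb [-0.2  0.1]
side wa [-0.5 -1.1]
side k [0.2 0.7]
side s1 [0.5 0.4]
side s2 [ 0.5 -0.1]
side s3 [-0.2 -0.1]
w FR [-0.3  0.7]
w BR [-2.1 -0.7]
w sh [ 1.2 -0. ]
w wa [ 0.2 -1.4]
w s2 [-0.1  0.2]
w s3 [-0.2 -0.9]
w kw [0.6 0. ]
knob [ 0.4463 -0.19    0.2578  0.0389  0.0042] [[1.2, -0.6], [-0.1, -0.0], [-0.1, 1.8], [1.9, -0.3], [-1.7, -0.5], [-1.1, -0.4]]
scene hub axis bottom [[381.4, 241.7], [361.5, 217.2], [401.8, 222.1]]
side hub axis bottom [[363.6, 247.0], [343.1, 224.2], [382.5, 224.8]]
```

>>> step_arm --targets '[{"travel": [-0.04,-0.219,-0.2],"angular": [0,0,-0.316],"gripper": 1},{"travel": [-0.04,-0.219,-0.435],"angular": [0,0,-0.316],"gripper": 1},{"travel": [-0.04,-0.219,-0.435],"angular": [0,0,-0.316],"gripper": 1},{"travel": [-0.04,-0.219,-0.435],"angular": [0,0,-0.316],"gripper": 1},{"travel": [-0.04,-0.219,-0.435],"angular": [0,0,-0.316],"gripper": 1},{"travel": [-0.04,-0.219,-0.435],"angular": [0,0,-0.316],"gripper": 1},{"travel": [-0.04,-0.219,-0.435],"angular": [0,0,-0.316],"gripper": 1},{"travel": [-0.04,-0.219,-0.435],"angular": [0,0,-0.316],"gripper": 1}]'

```text
t: 3.4
tool_pos: [0.4459, -0.1904, 0.1406]
tool_rot: [-3.114, -0.4, 0.002]
contact_force: [0.4, -0.5, 0.5]
opening: 0.0852
grip_force: 0.0
```

```bash
python3 - <<'E'
from station import ctrl
from h import *
o=ctrl.get_obs();print(o['t'],o['tool_pos'],o['tool_rot'],o['q'].round(3))
print(Ro.from_rotvec(o['tool_rot']).as_matrix().round(3))
c=ctrl.get_image("wrist");pickle.dump(c,open("w2.pkl","wb"))
P=kn([.4463,-.19,.2578],np.array([[0,0,.07],[.05,0,.07],[-.04,.01,.07],[-.04,-.01,.07]]))
print(projw(c,P).round(1))
p=projw(c,P)[0].astype(int);print(p)
x0,y0=max(p[0]-120,0),max(p[1]-90,0);print(x0,y0)
cv2.imwrite("pics/m2.png",cv2.resize(c['img'][y0:y0+180,x0:x0+240,::-1],None,fx=3,fy=3,interpolation=cv2.INTER_CUBIC))
E
```

```text
3.4 [ 0.44594295 -0.19040334  0.14057301] [-3.11428867e+00 -4.00240447e-01  1.80847086e-03] [-5.580e-01 -2.450e-01  1.994e+00  1.000e-03  1.394e+00  7.580e-01]
[[ 0.968  0.253 -0.001]
 [ 0.253 -0.968  0.002]
 [-0.001 -0.002 -1.   ]]
[[319.4 238.7]
 [319.3 164.4]
 [305.4 292.9]
 [333.5 292.9]]
[319 238]
199 148
```

View pics/m2.png

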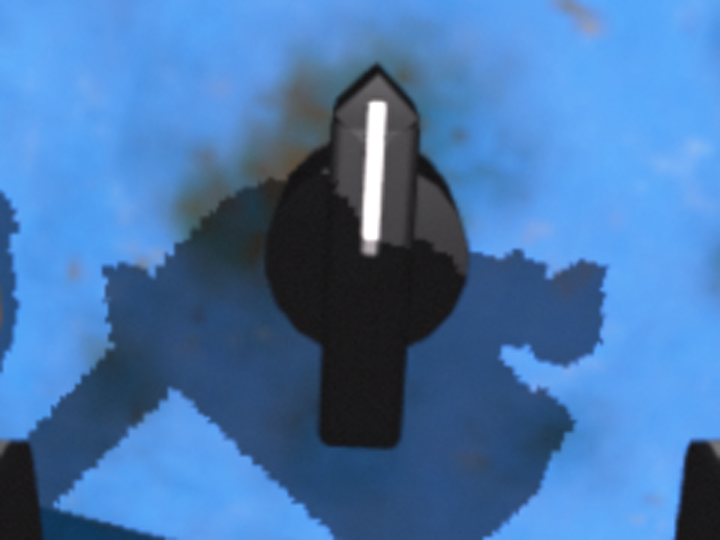

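The close view shows the bar rotated about 0.045 rad from the prediction and offset about 2 mm. I'll correct for both and grasp.

>>> step_arm --targets '[{"travel": [-0.002,-0.003,-0.08],"angular": [0,0,-0.057],"gripper": 1},{"travel": [-0.002,-0.003,-0.1],"angular": [0,0,-0.057],"gripper": 1},{"travel": [-0.002,-0.003,-0.13],"angular": [0,0,-0.057],"gripper": 1},{"travel": [-0.002,-0.003,-0.1577],"angular": [0,0,-0.057],"gripper": 1},{"travel": [-0.002,-0.003,-0.1577],"angular": [0,0,-0.057],"gripper": 1},{"travel": [-0.002,-0.003,-0.1577],"angular": [0,0,-0.057],"gripper": 1}]'

```text
t: 4.05
tool_pos: [0.4462, -0.193, 0.0481]
tool_rot: [3.123, 0.332, 0.003]
contact_force: [-0.6, -0.5, 0.5]
opening: 0.0851
grip_force: 0.0
```

>>> step_arm --squeeze 60 --targets '[{"travel": [0,0,0],"angular": [0,0,0],"gripper": 0},{"travel": [0,0,0],"angular": [0,0,0],"gripper": 0},{"travel": [0,0,0],"angular": [0,0,0],"gripper": 0},{"travel": [0,0,0],"angular": [0,0,0],"gripper": 0},{"travel": [0,0,0],"angular": [0,0,0],"gripper": 0},{"travel": [0,0,0],"angular": [0,0,0],"gripper": 0},{"travel": [0,0,0],"angular": [0,0,0],"gripper": 0},{"travel": [0,0,0],"angular": [0,0,0],"gripper": 0}]'

```text
t: 4.85
tool_pos: [0.4449, -0.1928, 0.0462]
tool_rot: [-3.124, -0.33, 0.0]
contact_force: [0.2, -0.3, -0.4]
opening: 0.0002
grip_force: 0.0
```

```bash
python3 - <<'E'
from station import ctrl
from h import *
o=ctrl.get_obs();print(o['t'],o['tool_pos'],o['opening'],o['grip_force'],o['contact_force'])
a=ctrl.get_image("side");b=ctrl.get_image("wrist")
pickle.dump((a,b),open("w3.pkl","wb"))
p=proj(a,[.445,-.193,.05])[0].astype(int);print(p)
A=cv2.resize(a['img'][p[1]-60:p[1]+60,p[0]-50:p[0]+50,::-1],(375,450),interpolation=cv2.INTER_CUBIC)
B=cv2.resize(b['img'][130:390,210:430,::-1],(381,450),interpolation=cv2.INTER_CUBIC)
cv2.imwrite("pics/m3.png",np.hstack([A,B]))
E
```

```text
4.85 [ 0.44493752 -0.19284855  0.04621018] 0.00020858227041995565 0.0 [ 0.17246069 -0.26754796 -0.35011107]
[365 230]
```

View pics/m3.png

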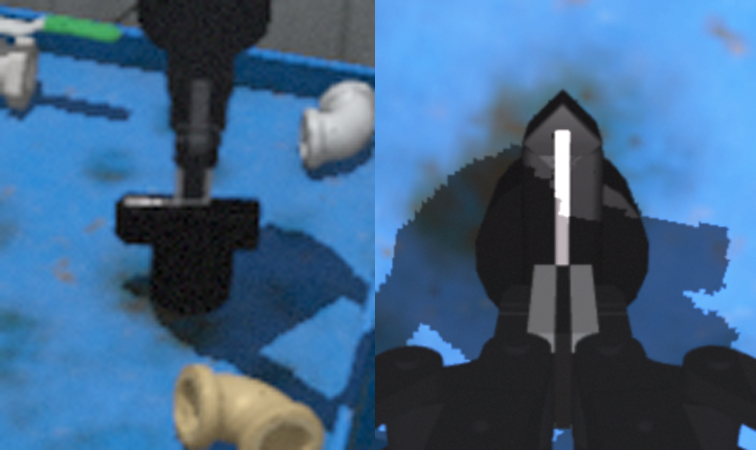

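The side view shows the fingertips disappearing behind or into the bar. The wrist view shows the shut tips lying over the bar. I'll check the geometry numerically.

```bash
python3 - <<'E'
from h import *
a,b=pickle.load(open("w3.pkl","rb"))
t=np.array([.4449,-.1928,.0462])
for z in (.0462,.065,.075,.09):
    P=t.copy();P[2]=z
    q=projw(b,P)[0];s=proj(a,P)[0]
    print(z,'wrist tile',((q-[210,130])*450/260).round(0)+[375,0],'side tile',((s-[315,170])*3.75).round(0))
K=kn([.4447,-.1922,.213],np.array([[0,0,.07],[.05,0,.07],[.036,.01,.07],[.036,-.01,.07],[0.039,0,.07],[.004,0,.07],[0,0,0],[-.04,0,.07]]))
print(((projw(b,K)-[210,130])*450/260+[375,0]).round(0).tolist())
print(((proj(a,K)-[315,170])*3.75).round(0).tolist())
E
```

```text
0.0462 wrist tile [565. 255.] side tile [189. 231.]
0.065 wrist tile [565. 281.] side tile [190. 208.]
0.075 wrist tile [566. 298.] side tile [191. 196.]
0.09 wrist tile [566. 326.] side tile [192. 177.]
[[563.0, 290.0], [563.0, 90.0], [520.0, 149.0], [605.0, 149.0], [563.0, 137.0], [563.0, 275.0], [563.0, 208.0], [563.0, 419.0]]
[[191.0, 203.0], [109.0, 199.0], [131.0, 211.0], [133.0, 190.0], [127.0, 200.0], [184.0, 202.0], [186.0, 287.0], [257.0, 206.0]]
```

>>> step_arm --targets '[{"travel": [0,0,0],"angular": [0,0,0],"gripper": 0.6},{"travel": [0,0,0],"angular": [0,0,0],"gripper": 0.6},{"travel": [0,0,0],"angular": [0,0,0],"gripper": 0.6},{"travel": [0,0,0],"angular": [0,0,0],"gripper": 0.6}]'

```text
t: 5.35
tool_pos: [0.445, -0.1929, 0.0463]
tool_rot: [3.124, 0.33, 0.0]
contact_force: [-0.2, -0.3, 0.7]
opening: 0.0515
grip_force: 0.0
```

```bash
python3 - <<'E'
from station import ctrl
from h import *
o=ctrl.get_obs();print(o['t'],o['tool_pos'],o['opening'],o['grip_force'],o['contact_force'])
a=ctrl.get_image("side");b=ctrl.get_image("wrist")
A=cv2.resize(a['img'][170:290,315:415,::-1],(375,450),interpolation=cv2.INTER_CUBIC)
B=cv2.resize(b['img'][130:390,210:430,::-1],(381,450),interpolation=cv2.INTER_CUBIC)
cv2.imwrite("pics/m4.png",np.hstack([A,B]))
E
```

```text
5.35 [ 0.44502189 -0.19287703  0.04629468] 0.05151812540536459 0.0 [-0.18473004 -0.32036011  0.70982629]
```

View pics/m4.png

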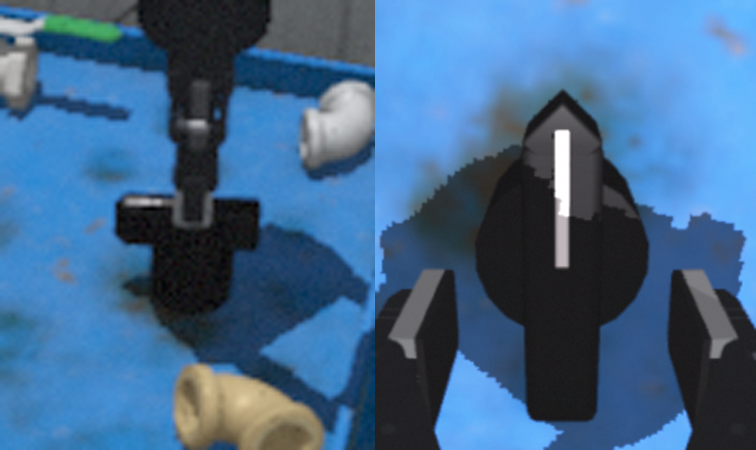

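Observation: at 51 mm opening, the tips sit either side of the bar, correctly placed, and the knob has not moved. The first closing therefore met no resistance. I'll close again slightly lower, in stages, watching the opening.

>>> step_arm --squeeze 40 --targets '[{"travel": [0,0,-0.007],"angular": [0,0,0],"gripper": 0.5},{"travel": [0,0,-0.007],"angular": [0,0,0],"gripper": 0.4},{"travel": [0,0,-0.007],"angular": [0,0,0],"gripper": 0.3},{"travel": [0,0,-0.007],"angular": [0,0,0],"gripper": 0.2},{"travel": [0,0,-0.007],"angular": [0,0,0],"gripper": 0.15},{"travel": [0,0,-0.007],"angular": [0,0,0],"gripper": 0.15},{"travel": [0,0,-0.007],"angular": [0,0,0],"gripper": 0.15}]'

```text
t: 6.15
tool_pos: [0.445, -0.1929, 0.0421]
tool_rot: [3.124, 0.33, 0.0]
contact_force: [-0.4, 0.3, -0.4]
opening: 0.0131
grip_force: 0.0
```

>>> step_arm --targets '[{"travel": [0,0,0],"angular": [0,0,0],"gripper": 0.8},{"travel": [0,0,0],"angular": [0,0,0],"gripper": 0.8},{"travel": [0,0,0],"angular": [0,0,0],"gripper": 0.8},{"travel": [0,0,0],"angular": [0,0,0],"gripper": 0.8},{"travel": [0,0,-0.01],"angular": [0,0,0],"gripper": 0.8},{"travel": [0,0,-0.01],"angular": [0,0,0],"gripper": 0.8},{"travel": [0,0,-0.01],"angular": [0,0,0],"gripper": 0.4},{"travel": [0,0,-0.01],"angular": [0,0,0],"gripper": 0.4},{"travel": [0,0,-0.01],"angular": [0,0,0],"gripper": 0.4},{"travel": [0,0,-0.01],"angular": [0,0,0],"gripper": 0.4}]'

```text
t: 7.15
tool_pos: [0.4451, -0.1929, 0.0362]
tool_rot: [3.124, 0.33, 0.0]
contact_force: [0.1, 0.8, 0.8]
opening: 0.0342
grip_force: 0.0
```

>>> step_arm --targets '[{"travel": [0,0,0],"angular": [0,0,0],"gripper": 0},{"travel": [0,0,0],"angular": [0,0,0],"gripper": 0},{"travel": [0,0,0],"angular": [0,0,0],"gripper": 0},{"travel": [0,0,0],"angular": [0,0,0],"gripper": 0}]'

```text
t: 7.55
tool_pos: [0.4452, -0.1929, 0.0364]
tool_rot: [3.124, 0.33, 0.0]
contact_force: [-0.7, 1.1, 2.8]
opening: 0.0183
grip_force: 39.3
```

Gripped: 18.3 mm opening at 39 N. I'll squeeze more and lift.

>>> step_arm --squeeze 80 --targets '[{"travel": [0,0,0],"angular": [0,0,0],"gripper": 0},{"travel": [0,0,0],"angular": [0,0,0],"gripper": 0},{"travel": [0,0,0.02],"angular": [0,0,0],"gripper": 0},{"travel": [0,0,0.05],"angular": [0,0,0],"gripper": 0},{"travel": [0,0,0.1],"angular": [0,0,0],"gripper": 0},{"travel": [0,0,0.18],"angular": [0,0,0],"gripper": 0},{"travel": [0,0,0.26],"angular": [0,0,0],"gripper": 0},{"travel": [0,0,0.34],"angular": [0,0,0],"gripper": 0},{"travel": [0,0,0.34],"angular": [0,0,0],"gripper": 0},{"travel": [0,0,0.34],"angular": [0,0,0],"gripper": 0}]'

```text
t: 8.55
tool_pos: [0.4454, -0.1933, 0.2418]
tool_rot: [3.122, 0.33, 0.004]
contact_force: [-0.5, 0.3, -1.5]
opening: 0.0166
grip_force: 78.5
```

```bash
python3 - <<'E'
from station import ctrl
from h import *
o=ctrl.get_obs();print(o['t'],o['tool_pos'],o['opening'],o['grip_force'],o['contact_force'],o['q'].round(2))
R=Ro.from_rotvec(o['tool_rot']).as_matrix();print(R.round(3))
a=ctrl.get_image("wrist");im=a['img'].astype(int)
pickle.dump(a,open("w5.pkl","wb"))
b=pickle.load(open("w3.pkl","rb"))[1]['img'].astype(int)
for n,I in(("shut",b),("now",im)):
    m=(I.min(2)>190)&(np.ptp(I,axis=2)<35);m[:, :290]=0;m[:,350:]=0;m[:150]=0;m[320:]=0
    N,l,st,ce=cv2.connectedComponentsWithStats(m.astype(np.uint8));print(n,st[st[:,4]>15].tolist())
E
```

```text
8.55 [ 0.44543427 -0.19328791  0.2417648 ] 0.01662249999975645 78.45058067963691 [-0.4513098   0.31480762 -1.52508241] [-0.56 -0.31  1.88 -0.    1.57  0.8 ]
[[ 0.978  0.209  0.003]
 [ 0.209 -0.978 -0.002]
 [ 0.002  0.002 -1.   ]]
shut [[0, 0, 640, 480, 306816], [314, 205, 9, 51, 384]]
now [[0, 0, 640, 480, 306796], [315, 210, 8, 51, 404]]
```

```bash
python3 - <<'E'
from h import *
b=pickle.load(open("w3.pkl","rb"))[1];a=pickle.load(open("w5.pkl","rb"));w2=pickle.load(open("w2.pkl","rb"))
S=np.array([[.039,0,.07],[.004,0,.07],[.039,.01,.07],[.039,-.01,.07],[.05,0,.055]])
print(projw(w2,kn([.4447,-.1922,.213],S)).round(1).tolist(),"obs 324.7,182; 322.3,231")
print("shut",projw(b,kn([.4447,-.1922,.213],S)).round(1).tolist())
for h in(.03,.036,.042,.046,.052):
    print(h,projw(a,kn([.4447,-.1922,.213],S)+[.0003,-.0005,.2418-h]).round(1).tolist())
im=a['img'].astype(int)
# silhouette of dark near nose
for v in range(170,250,8):
    r=np.where(im[v,270:370].sum(1)<210)[0];print(v,r.min()+270 if len(r) else None,r.max()+270 if len(r) else None)
E
```

```text
[[324.6, 184.4], [322.2, 236.0], [309.4, 183.7], [339.8, 185.1], [325.0, 166.0]] obs 324.7,182; 322.3,231
shut [[318.4, 209.0], [318.6, 288.9], [293.8, 209.1], [343.1, 209.0], [318.4, 178.1]]
0.03 [[318.7, 217.6], [318.9, 305.4], [291.2, 217.7], [346.2, 217.6], [318.6, 182.7]]
0.036 [[318.7, 214.3], [318.8, 299.1], [292.3, 214.4], [345.0, 214.3], [318.5, 181.0]]
0.042 [[318.6, 211.3], [318.8, 293.2], [293.3, 211.4], [344.0, 211.3], [318.5, 179.5]]
0.046 [[318.6, 209.4], [318.8, 289.5], [293.9, 209.5], [343.3, 209.4], [318.5, 178.5]]
0.052 [[318.6, 206.7], [318.7, 284.2], [294.8, 206.8], [342.3, 206.7], [318.5, 177.1]]
170 311 317
178 303 314
186 295 322
194 291 329
202 273 337
210 282 340
218 275 342
226 270 357
234 270 369
242 270 369
```

```bash
cat >> h.py <<'E'
PAN=np.array([.5917,.1137,.0926]);YAW=1.8918;H=.036
def goal(h,phi,dx=0,dy=0,pan=PAN,yaw=YAW):
    R=panelR(yaw);return pan+R@[dx,dy,h+H],R@Ro.from_euler('z',phi).as_matrix()@np.diag([1,-1,-1])
def step(o,g):
    w=(Ro.from_matrix(g[1])*Ro.from_rotvec(o['tool_rot']).inv()).as_rotvec()
    return ((g[0]-o['tool_pos'])/.6).round(4),(w/(np.pi/4)).round(4)
def rel(o):
    R=panelR(YAW);p=R.T@(o['tool_pos']-PAN)
    x=R.T@Ro.from_rotvec(o['tool_rot']).as_matrix();k=p+x[:,2]*H
    print("t %.2f knob in panel mm"%o['t'],(k*1e3).round(1),"phi %.3f"%np.arctan2(x[1,0],x[0,0]),"z",x[:,2].round(3),"F_panel",(R.T@o['contact_force']).round(1),"Mz %.2f"%(R.T@o['wrist_torque'])[2],"open",round(float(o['opening']),4))
E
python3 - <<'E'
from station import ctrl
from h import *
o=ctrl.get_obs();rel(o);g=goal(.07,-.03);print(g[0]);t,w=step(o,g);print(t,w,w/3,t/3)
E
```

```text
t 8.60 knob in panel mm [-174.5  236.4  203.7] phi -1.671 z [-0.422  0.001 -0.907] F_panel [-0.  -0.8 -2. ] Mz 0.01 open 0.0164
[0.60583448 0.07119076 0.18866863]
[ 0.2688  0.4398 -0.0846] [ 0.546  -0.3024  2.0653] [ 0.182      -0.1008      0.68843333] [ 0.0896  0.1466 -0.0282]
```

>>> step_arm --targets '[{"travel": [0.03,0.05,0.06],"angular": [0.182,-0.1008,0.6884],"gripper": 0},{"travel": [0.06,0.1,0.06],"angular": [0.182,-0.1008,0.6884],"gripper": 0},{"travel": [0.09,0.146,0.06],"angular": [0.182,-0.1008,0.6884],"gripper": 0},{"travel": [0.09,0.146,0.06],"angular": [0.182,-0.1008,0.6884],"gripper": 0},{"travel": [0.09,0.146,0.06],"angular": [0.182,-0.1008,0.6884],"gripper": 0},{"travel": [0.09,0.146,0.06],"angular": [0.182,-0.1008,0.6884],"gripper": 0}]'

```text
t: 9.2
tool_pos: [0.498, -0.1052, 0.2738]
tool_rot: [-2.796, -1.099, -0.135]
contact_force: [-0.1, 0.4, -1.7]
opening: 0.0166
grip_force: 78.6
```

>>> step_arm --targets '[{"travel": [0.03,0.05,0],"angular": [0.182,-0.1008,0.6884],"gripper": 0},{"travel": [0.06,0.1,0],"angular": [0.182,-0.1008,0.6884],"gripper": 0},{"travel": [0.09,0.146,0],"angular": [0.182,-0.1008,0.6884],"gripper": 0},{"travel": [0.09,0.146,0],"angular": [0.182,-0.1008,0.6884],"gripper": 0},{"travel": [0.09,0.146,0],"angular": [0.182,-0.1008,0.6884],"gripper": 0},{"travel": [0.09,0.146,0],"angular": [0.182,-0.1008,0.6884],"gripper": 0}]'

```text
t: 9.8
tool_pos: [0.5526, -0.0181, 0.2754]
tool_rot: [-2.292, -1.737, -0.256]
contact_force: [0.2, -0.5, -0.9]
opening: 0.0164
grip_force: 78.6
```

>>> step_arm --targets '[{"travel": [0.03,0.05,-0.03],"angular": [0.182,-0.1008,0.6884],"gripper": 0},{"travel": [0.06,0.1,-0.06],"angular": [0.182,-0.1008,0.6884],"gripper": 0},{"travel": [0.09,0.146,-0.1],"angular": [0.182,-0.1008,0.6884],"gripper": 0},{"travel": [0.09,0.146,-0.1],"angular": [0.182,-0.1008,0.6884],"gripper": 0},{"travel": [0.09,0.146,-0.1],"angular": [0.182,-0.1008,0.6884],"gripper": 0},{"travel": [0.09,0.146,-0.1],"angular": [0.182,-0.1008,0.6884],"gripper": 0},{"travel": [0.09,0.146,-0.1],"angular": [0.182,-0.1008,0.6884],"gripper": 0}]'

```text
t: 10.5
tool_pos: [0.6072, 0.0692, 0.2175]
tool_rot: [-1.654, -2.215, -0.353]
contact_force: [-0.3, -0.1, -0.1]
opening: 0.0167
grip_force: 78.8
```

```bash
python3 - <<'E'
from station import ctrl
from h import *
o=ctrl.get_obs();rel(o);print(o['q'].round(2))
a=ctrl.get_image("scene");b=ctrl.get_image("side");c=ctrl.get_image("wrist");pickle.dump((a,b,c),open("p6.pkl","wb"))
A=cv2.resize(a['img'][205:325,180:330,::-1],(400,320),interpolation=cv2.INTER_CUBIC)
B=cv2.resize(b['img'][215:335,180:330,::-1],(400,320),interpolation=cv2.INTER_CUBIC)
C=cv2.resize(c['img'][60:330,140:500,::-1],(360,270))
m=np.zeros((600,800,3),np.uint8);m[:320,:400]=A;m[:320,400:]=B;m[325:595,200:560]=C
cv2.imwrite("pics/m6.png",m)
print("scene", [(k,(proj(a,PAN+panelR(YAW)@np.array(v))[0]).round(1).tolist()) for k,v in dict(tip=(0,0,.037),pin=(.066*np.cos(1.29),-.066*np.sin(1.29),.04)).items()])
E
```

```text
t 10.50 knob in panel mm [10.1 -0.8 97.1] phi -0.032 z [-0.001 -0.003 -1.   ] F_panel [-0.   0.3 -0.1] Mz 0.06 open 0.0167
[-0.2   0.12  1.57  0.38  1.67 -0.49]
scene [('tip', [256.5, 270.6]), ('pin', [221.0, 270.0])]
```

View pics/m6.png

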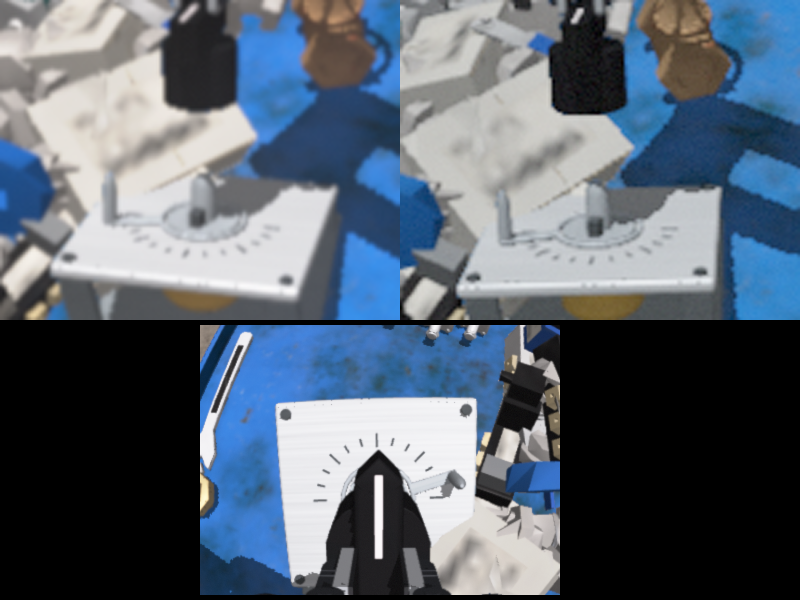

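The wrist view shows the pointer aimed at the centre tick at (377,440) in the tile, and the pin tip near (458,479). Panel corners are at (276,404) and (476,399), with screws at (286,415), (466,410) and (300,580). I'll refine the panel pose from these.

```bash
python3 - <<'E'
from h import *
from station import ctrl
a,b,c=pickle.load(open("p6.pkl","rb"))
TA=lambda u,v:(180+(u+.5)*.375-.5,205+(v+.5)*.375-.5)
TB=lambda u,v:(180+(u-400+.5)*.375-.5,215+(v+.5)*.375-.5)
TC=lambda u,v:(u-60,v-265)
obs=[('c',c,TC,dict(FR=(276,404),FL=(476,399),s2=(286,415),s1=(466,410),s3=(300,580),pt=(458,479))),
 ('a',a,TA,dict(s1=(68,258),s2=(287,281),wa=(205,222),sh=(203,176),pt=(109,176),pb=(110,222))),
 ('b',b,TB,dict(s1=(474,277),s2=(701,271),wa=(600,229),sh=(596,186),pt=(503,191),pb=(506,241)))]
h=.085
def model(p):
    R=panelR(p[3]);th=-p[4];s=p[5];P=lambda r,t,z:(r*np.cos(t),r*np.sin(t),z)
    L=dict(FL=(h,-h,0),FR=(h,h,0),sh=(0,0,.037),pt=P(.066,th,.04),pb=P(.066,th,.002),wa=(0,0,.003),s1=(s,-s,0),s2=(s,s,0),s3=(-s,s,0))
    return {k:R@np.array(v)+p[:3] for k,v in L.items()}
def res(p,full=False,ns='abc'):
    m=model(p);r=[]
    for n,cam,T,o in obs:
        if n not in ns: continue
        for k,uv in o.items():
            q=(projw if n=='c' else proj)(cam,m[k])[0]-T(*uv)
            if full:print(n,k,q.round(1))
            r+=list(q)
    return np.array(r)
x0=[*PAN,YAW,1.29,.0747]
for ns in('abc','c','ab'):
    f=least_squares(lambda p:np.r_[res(p,ns=ns),(p[5]-.0747)*2000],x0,loss='soft_l1');print(ns,f.x.round(4),round(f.cost,1))
    if ns!='ab':res(f.x,True,ns)
E
```

```text
abc [0.5927 0.1124 0.0911 1.8853 1.1836 0.0748] 10.1
c FR [-2.4 -0.1]
c FL [ 2.1 -0.4]
c s2 [-0.1  0.2]
c s1 [0.3 0.5]
c s3 [-0.1 -0.3]
c pt [2.  0.2]
a s1 [0.5 0.7]
a s2 [0.2 0.7]
a wa [-0.  -1.3]
a sh [ 0.7 -0.2]
a pt [0.6 0.6]
a pb [0.7 1.7]
b s1 [-0.   0.3]
b s2 [-0.3  0.4]
b wa [-0.4 -1.3]
b sh [ 0.1 -1.8]
b pt [0.  0.6]
b pb [0.5 0.9]
c [0.5921 0.1136 0.0872 1.8854 1.1841 0.0754] 2.6
c FR [-1.4  0.5]
c FL [0.6 0.2]
c s2 [ 0.1 -0. ]
c s1 [-0.4  0.3]
c s3 [ 0.  -1.2]
c pt [ 0.6 -0.2]
ab [0.5921 0.1139 0.0924 1.8862 1.2602 0.0746] 3.9
```

```bash
sed -i 's/^PAN=.*/PAN=np.array([.5923,.1128,.0912]);YAW=1.886;H=.036/' h.py; python3 - <<'E'
from station import ctrl
from h import *
o=ctrl.get_obs();rel(o)
for h in(.045,.03,.02,.015):print(h,*step(o,goal(h,-.03)))
print("1mm along -z:",(-panelR(YAW)[:,2]*.001/.6).round(5),"0.1 rad about +z:",(panelR(YAW)[:,2]*.1/(np.pi/4)).round(4))
E
```

```text
t 10.65 knob in panel mm [11.7 -0.6 97.6] phi -0.026 z [-0. -0. -1.] F_panel [ 0.   0.1 -1.2] Mz -0.02 open 0.0162
0.045 [-0.0069  0.018  -0.0877] [-0.0002  0.0024 -0.0048]
0.03 [-0.0102  0.0281 -0.1103] [-0.0002  0.0024 -0.0048]
0.02 [-0.0124  0.0348 -0.1255] [-0.0002  0.0024 -0.0048]
0.015 [-0.0135  0.0381 -0.133 ] [-0.0002  0.0024 -0.0048]
1mm along -z: [-0.00022  0.00067 -0.00151] 0.1 rad about +z: [ 0.0167 -0.0512  0.1154]
```

>>> step_arm --targets '[{"travel": [-0.0035,0.009,-0.044],"angular": [0,0.0024,-0.0048],"gripper": 0},{"travel": [-0.0069,0.018,-0.0877],"angular": [0,0.0024,-0.0048],"gripper": 0},{"travel": [-0.0069,0.018,-0.0877],"angular": [0,0.0024,-0.0048],"gripper": 0},{"travel": [-0.008,0.0214,-0.0953],"angular": [0,0.0024,-0.0048],"gripper": 0},{"travel": [-0.0091,0.0247,-0.103],"angular": [0,0.0024,-0.0048],"gripper": 0},{"travel": [-0.0102,0.0281,-0.1103],"angular": [0,0.0024,-0.0048],"gripper": 0},{"travel": [-0.0102,0.0281,-0.1103],"angular": [0,0.0024,-0.0048],"gripper": 0}]'

```text
t: 11.35
tool_pos: [0.6009, 0.087, 0.1501]
tool_rot: [-1.653, -2.212, -0.351]
contact_force: [-0.5, -0.2, -1.0]
opening: 0.0163
grip_force: 78.8
```

```bash
python3 - <<'E'
from station import ctrl
from h import *
o=ctrl.get_obs();rel(o)
for h in(.025,.02,.015):print(h,*step(o,goal(h,-.03)))
E
```

```text
t 11.35 knob in panel mm [ 0.2 -0.1 28.8] phi -0.029 z [ 0.001  0.002 -1.   ] F_panel [-0.5  0.5 -0.8] Mz 0.06 open 0.0163
0.025 [-0.001   0.0022 -0.0059] [-0.0011 -0.0018 -0.0024]
0.02 [-0.0021  0.0056 -0.0135] [-0.0011 -0.0018 -0.0024]
0.015 [-0.0032  0.0089 -0.0211] [-0.0011 -0.0018 -0.0024]
```

>>> step_arm --targets '[{"travel": [-0.001,0.003,-0.007],"angular": [0,0,0],"gripper": 0},{"travel": [-0.0021,0.0056,-0.0135],"angular": [0,0,0],"gripper": 0},{"travel": [-0.0026,0.007,-0.017],"angular": [0,0,0],"gripper": 0},{"travel": [-0.0032,0.0089,-0.0211],"angular": [0,0,0],"gripper": 0},{"travel": [-0.0034,0.0096,-0.0226],"angular": [0,0,0],"gripper": 0},{"travel": [-0.0034,0.0096,-0.0226],"angular": [0,0,0],"gripper": 0}]'

```text
t: 11.95
tool_pos: [0.599, 0.0926, 0.1367]
tool_rot: [-1.653, -2.212, -0.352]
contact_force: [0.7, 0.4, 1.1]
opening: 0.0169
grip_force: 78.9
```

```bash
python3 - <<'E'
from station import ctrl
from h import *
o=ctrl.get_obs();rel(o);print(o['grip_force'])
E
```

```text
t 11.95 knob in panel mm [ 0.  -0.  14.2] phi -0.029 z [ 0.001  0.002 -1.   ] F_panel [ 0.6 -0.8  0.9] Mz -0.04 open 0.0169
78.94402890029596
```

>>> step_arm --targets '[{"travel": [-0.0002,0.0007,-0.0015],"angular": [0,0,0],"gripper": 0},{"travel": [-0.0004,0.0013,-0.003],"angular": [0,0,0],"gripper": 0},{"travel": [-0.0006,0.0017,-0.0038],"angular": [0,0,0],"gripper": 0},{"travel": [-0.0006,0.0017,-0.0038],"angular": [0,0,0],"gripper": 0}]'

```text
t: 12.35
tool_pos: [0.5988, 0.0939, 0.1339]
tool_rot: [-1.654, -2.211, -0.353]
contact_force: [2.6, 1.8, 1.3]
opening: 0.0166
grip_force: 78.9
```

```bash
python3 - <<'E'
from station import ctrl
from h import *
o=ctrl.get_obs();rel(o);print(o['grip_force'])
E
```

```text
t 12.35 knob in panel mm [-0.  -0.2 11.2] phi -0.029 z [ 0.002  0.001 -1.   ] F_panel [ 1.3 -3.   0.8] Mz -0.05 open 0.0166
78.91888716607355
```

>>> step_arm --targets '[{"travel": [-0.0002,0.0007,-0.0015],"angular": [0,0,0],"gripper": 0},{"travel": [-0.0004,0.0013,-0.003],"angular": [0,0,0],"gripper": 0},{"travel": [-0.0006,0.002,-0.0045],"angular": [0,0,0],"gripper": 0},{"travel": [-0.0006,0.002,-0.0045],"angular": [0,0,0],"gripper": 0}]'

```text
t: 12.75
tool_pos: [0.5982, 0.095, 0.1313]
tool_rot: [-1.654, -2.211, -0.352]
contact_force: [2.1, 1.3, 1.3]
opening: 0.0165
grip_force: 78.9
```

```bash
python3 - <<'E'
from station import ctrl
from h import *
o=ctrl.get_obs();rel(o);print(o['grip_force'])
E
```

```text
t 12.75 knob in panel mm [-0.  -0.1  8.2] phi -0.029 z [ 0.002  0.002 -1.   ] F_panel [ 1.1 -2.4  0.9] Mz -0.11 open 0.0165
78.90462218318135
```

The knob is already below the key's top at 15 mm with no axial force, so it is sliding over the key. I'll continue to the seat.

>>> step_arm --targets '[{"travel": [-0.0002,0.0007,-0.0015],"angular": [0,0,0],"gripper": 0},{"travel": [-0.0004,0.0013,-0.003],"angular": [0,0,0],"gripper": 0},{"travel": [-0.0006,0.002,-0.0045],"angular": [0,0,0],"gripper": 0},{"travel": [-0.0009,0.0027,-0.006],"angular": [0,0,0],"gripper": 0},{"travel": [-0.001,0.003,-0.0068],"angular": [0,0,0],"gripper": 0},{"travel": [-0.001,0.003,-0.0068],"angular": [0,0,0],"gripper": 0}]'

```text
t: 13.35
tool_pos: [0.5976, 0.0967, 0.1273]
tool_rot: [-1.654, -2.211, -0.352]
contact_force: [2.0, 2.4, 1.6]
opening: 0.0163
grip_force: 79.0
```

```bash
python3 - <<'E'
from station import ctrl
from h import *
o=ctrl.get_obs();rel(o);print(o['grip_force'])
E
```

```text
t 13.35 knob in panel mm [-0.1 -0.   3.9] phi -0.029 z [ 0.001  0.002 -1.   ] F_panel [ 2.2 -2.7  0.8] Mz -0.10 open 0.0163
79.01917931623757
```

>>> step_arm --targets '[{"travel": [-0.0001,0.0003,-0.0008],"angular": [0,0,0],"gripper": 0},{"travel": [-0.0002,0.0007,-0.0015],"angular": [0,0,0],"gripper": 0},{"travel": [-0.0002,0.0007,-0.0015],"angular": [0,0,0],"gripper": 0}]'

```text
t: 13.65
tool_pos: [0.5975, 0.0971, 0.1265]
tool_rot: [-1.654, -2.212, -0.352]
contact_force: [3.0, 1.8, 2.3]
opening: 0.0164
grip_force: 79.1
```

>>> step_arm --targets '[{"travel": [-0.0001,0.0003,-0.0008],"angular": [0,0,0],"gripper": 0},{"travel": [-0.0002,0.0007,-0.0015],"angular": [0,0,0],"gripper": 0},{"travel": [-0.0002,0.0007,-0.0015],"angular": [0,0,0],"gripper": 0}]'

```text
t: 13.95
tool_pos: [0.5977, 0.0973, 0.1263]
tool_rot: [-1.654, -2.212, -0.352]
contact_force: [2.5, 0.5, 5.0]
opening: 0.0167
grip_force: 79.5
```

```bash
python3 - <<'E'
from station import ctrl
from h import *
o=ctrl.get_obs();rel(o);print(o['grip_force'])
E
```

```text
t 13.95 knob in panel mm [ 0.  -0.3  2.8] phi -0.029 z [ 0.001  0.001 -1.   ] F_panel [ 1.8 -2.5  4.7] Mz -0.07 open 0.0167
79.4990842603147
```

Seated: height 2.8 mm against the 3 mm expected, with 5 N axial force. Now I'll turn clockwise toward the pin.

>>> step_arm --targets '[{"travel": [0,0,0],"angular": [-0.012,0.037,-0.083],"gripper": 0},{"travel": [0,0,0],"angular": [-0.024,0.074,-0.167],"gripper": 0},{"travel": [0,0,0],"angular": [-0.036,0.111,-0.25],"gripper": 0},{"travel": [0,0,0],"angular": [-0.048,0.148,-0.333],"gripper": 0},{"travel": [0,0,0],"angular": [-0.06,0.185,-0.417],"gripper": 0},{"travel": [0,0,0],"angular": [-0.072,0.222,-0.5],"gripper": 0},{"travel": [0,0,0],"angular": [-0.084,0.259,-0.583],"gripper": 0},{"travel": [0,0,0],"angular": [-0.0964,0.2957,-0.6664],"gripper": 0},{"travel": [0,0,0],"angular": [-0.0964,0.2957,-0.6664],"gripper": 0}]'

```text
t: 14.85
tool_pos: [0.5974, 0.0979, 0.1265]
tool_rot: [-2.18, -1.624, -0.193]
contact_force: [2.5, 1.3, 6.1]
opening: 0.0166
grip_force: 79.6
```

```bash
python3 - <<'E'
from station import ctrl
from h import *
o=ctrl.get_obs();rel(o);print(o['grip_force'],*step(o,goal(.0025,-1.185)))
c=ctrl.get_image("wrist");pickle.dump(c,open("w7.pkl","wb"));im=c['img'].astype(int)
m=(im.min(2)>190)&(np.ptp(im,axis=2)<35);m[:,:290]=0;m[:,350:]=0;m[:150]=0;m[330:]=0
N,l,st,ce=cv2.connectedComponentsWithStats(m.astype(np.uint8));print(st[st[:,4]>100].tolist())
E
```

```text
t 14.85 knob in panel mm [ 0.7 -0.2  2.7] phi -0.606 z [ 0.003  0.001 -1.   ] F_panel [ 3.1 -2.7  5.3] Mz 0.27 open 0.0166
79.56669925013557 [-0.0001 -0.0009 -0.0008] [-0.1005  0.2952 -0.6684]
[[0, 0, 640, 480, 303788], [290, 150, 60, 63, 2747], [313, 211, 9, 82, 597]]
```

>>> step_arm --targets '[{"travel": [0,0,0],"angular": [-0.012,0.037,-0.083],"gripper": 0},{"travel": [0,0,0],"angular": [-0.024,0.074,-0.167],"gripper": 0},{"travel": [0,0,0],"angular": [-0.036,0.111,-0.25],"gripper": 0},{"travel": [0,0,0],"angular": [-0.048,0.148,-0.333],"gripper": 0},{"travel": [0,0,0],"angular": [-0.06,0.185,-0.417],"gripper": 0},{"travel": [0,0,0],"angular": [-0.072,0.222,-0.5],"gripper": 0},{"travel": [0,0,0],"angular": [-0.084,0.259,-0.583],"gripper": 0},{"travel": [0,0,0],"angular": [-0.0964,0.2957,-0.6664],"gripper": 0},{"travel": [0,0,0],"angular": [-0.0964,0.2957,-0.6664],"gripper": 0},{"travel": [0,0,0],"angular": [-0.0964,0.2957,-0.6664],"gripper": 0}]'

```text
t: 15.9
tool_pos: [0.5981, 0.0978, 0.1264]
tool_rot: [-2.537, -0.932, -0.025]
contact_force: [3.9, 2.0, 4.1]
opening: 0.0162
grip_force: 79.5
```

```bash
python3 - <<'E'
from station import ctrl
from h import *
o=ctrl.get_obs();rel(o);print(o['grip_force'])
c=ctrl.get_image("wrist");a=ctrl.get_image("scene");b=ctrl.get_image("side");pickle.dump((a,b,c),open("p8.pkl","wb"));im=c['img'].astype(int)
cv2.imwrite("pics/w8.png",c['img'][:,:,::-1])
R=panelR(YAW)
for th in(1.1,1.19,1.28):
    print(th,'pin tip/base',projw(c,(PAN+np.array([[.066*np.cos(th),-.066*np.sin(th),z] for z in(.04,.02)])@R.T)).round(1).tolist())
print('nose',projw(c,PAN+R@(Ro.from_euler('z',-1.185).apply([.05,0,.07]))+R@[0,0,.003]).round(1))
# rows: darkest extents and pin-like mid grey in region above the nose
for v in range(96,230,6):
    print(v,' '.join('%3d'%(im[v,u:u+4].mean()) for u in range(284,356,4)))
E
```

```text
t 15.90 knob in panel mm [ 0.4 -0.9  2.7] phi -1.182 z [ 0.003 -0.002 -1.   ] F_panel [ 2.4 -4.3  3.4] Mz 0.27 open 0.0162
79.45152919390239
1.1 pin tip/base [[308.3, 144.9], [309.4, 144.4]]
1.19 pin tip/base [[321.3, 144.4], [321.1, 143.9]]
1.28 pin tip/base [[334.4, 145.1], [332.8, 144.6]]
nose [[320.8 188.4]]
96 247 247 247 246 236 218 173 106  84  90  90  86  77  99 138 124  75  54
102 247 246 247 244 247 245 244 244 231 206 157  85  75  76  85  91  74  55
108 246 247 245 246 246 244 245 245 242 244 244 243 224 198 127  84 109 201
114 247 247 245 246 245 245 245 243 242 244 244 245 241 245 243 235 212 181
120 247 245 246 245 244 245 244 242 244 244 245 243 243 244 242 242 242 243
126 246 245 246 244 245 244 242 243 244 244 244 241 245 243 242 242 243 243
132 245 246 245 244 245 243 242 244 244 245 241 244 243 242 242 243 243 243
138 246 246 244 245 243 242 244 243 245 224 134 126 116  98 218 243 243 242
144 246 245 245 244 242 242 243 244 244 198 122 152 196 121  85 235 242 241
150 245 244 245 243 241 243 243 245 241 215 117  92  74  65  85 112 168 240
156 244 245 243 242 243 243
[... 260 characters left out ...]
 239 239 238 123
180 127 219 242 242 244 241 243 243 225 202 201 196 186 178 239 239 181 166
186 224 137 241 244 243 241 243 139  38 181 199 195 177 198 238 232 121 236
192 240 241 242 244 240 237  49  16  13   9  80 192 158 214 238 237 239 236
198 240 240 244 241 169  20  19  33  35  24  11  22 123 230 237 225 227 234
204 239 241 240  70  17  25  33  33  34  33  29  16  10 132 161 110 107 165
210 239 241 160  18  30  31  32 116 171  89  31  30  24  15  82  96 105 108
216 190 218  69  29  30  30  29 179 238 112  28  28  28  27  52  86  91  90
222 147 193  67  27  28  29  28 177 238 111  27  27  26  20  38  94 101  86
228 189  22  23  29  31  30  29 162 238 128  29  27  27  24  14  14  74 101
```

The pin tip sits about 13 px right of the pointer line, so about 0.09 rad more is needed.

>>> step_arm --targets '[{"travel": [0,0,0],"angular": [-0.008,0.023,-0.052],"gripper": 0},{"travel": [0,0,0],"angular": [-0.015,0.046,-0.104],"gripper": 0},{"travel": [0,0,0],"angular": [-0.015,0.046,-0.104],"gripper": 0},{"travel": [0,0,0],"angular": [-0.015,0.046,-0.104],"gripper": 0}]'

```text
t: 16.45
tool_pos: [0.5982, 0.0977, 0.1264]
tool_rot: [-2.577, -0.817, 0.001]
contact_force: [4.0, 3.0, 4.1]
opening: 0.0167
grip_force: 79.5
```

```bash
python3 - <<'E'
from station import ctrl
from h import *
o=ctrl.get_obs();rel(o);print(o['grip_force'])
c=ctrl.get_image("wrist");im=c['img'].astype(int)
for v in(132,135,138,141,144,147,150,156,168,180,189,192,195,204,212,222):
    print(v,' '.join('%3d'%(im[v,u:u+2].mean()) for u in range(296,350,2)))
E
```

```text
t 16.45 knob in panel mm [ 0.3 -1.   2.7] phi -1.271 z [ 0.002 -0.003 -1.   ] F_panel [ 3.2 -4.7  3. ] Mz 0.34 open 0.0167
79.47905831504613
132 242 242 244 244 244 244 245 245 243 241 243 245 244 243 241 242 242 242 242 243 243 244 244 242 242 241 240
135 241 243 244 244 243 245 246 245 240 234 206 159 120 128 188 229 241 242 243 243 243 244 243 242 241 240 240
138 242 244 244 243 244 245 245 233 169 127 127 126 119 106  93  87 136 234 243 243 244 243 242 242 241 240 240
141 243 244 243 243 244 245 245 214 131 133 142 149 156 134  97  82  74 151 236 243 244 243 242 241 240 240 239
144 243 244 243 244 245 245 242 183 120 129 147 187 200 197 108  73  70  84 111 151 235 242 242 241 240 240 239
147 244 243 243 244 245 245 242 209 115 111 116 147 178 145  72  66  67  95 111 112 115 143 232 240 240 239 240
150 243 243 243 245 245 243 241 219 141  95  92  85  78  66  65  64  72 104 111 112 110 110 111 136 225 239 240
156 243 243 245 245 244 241 241 227 197 209 210 209 198 151  97  95  92 108 112 111 110 110 109 108 108 109 110
168 231 175 209 240 240 245 245 224 195 207 207 205 199 199 200 193 171 232 242 240 238 223 235 239 225 124 117
180 244 237 215 234 244 243 241 220 195 205 205 202 196 197 197 188 178 235 239 240 238 240 236 142 119 226 239
189 240 240 245 244 242 240 233 127  19  16  12  10  29 130 191 185 128 131 222 238 239 237 237 239 239 238 235
192 239 243 245 243 240 198  52  16  14  17  14   9  10  12  40 140 139 217 238 238 238 236 238 239 239 237 233
195 240 244 244 234 132  26  15  16  19  28  31  21   9  12   9  14  85 216 238 239 236 237 239 239 237 205 230
204  99  18  15  16  23  31  33  29  33  32  33  33  33  34  32  26  20  12  11   9  49 216 144 107 104 105 107
212  20  29  31  32  31  31  30  31 153 236 237 237 163  35  31  30  32  30  29  26  18  17  72  93  91  87  91
222  25  28  28  30  29  30  29  27 153 237 238 237 163  33  27  27  26  26  29  25  20  20  24  74  87 102 104
```

The pointer is now within about 4 px (0.03 rad) of the pin. I'll release and retreat along the shaft axis.

>>> step_arm --targets '[{"travel": [0,0,0],"angular": [0,0,0],"gripper": 0.7},{"travel": [0,0,0],"angular": [0,0,0],"gripper": 0.7},{"travel": [0,0,0],"angular": [0,0,0],"gripper": 0.7},{"travel": [0,0,0],"angular": [0,0,0],"gripper": 0.7},{"travel": [0,0,0],"angular": [0,0,0],"gripper": 0.7}]'

```text
t: 17.0
tool_pos: [0.5968, 0.0973, 0.125]
tool_rot: [-2.577, -0.814, 0.006]
contact_force: [-0.7, 0.4, 0.6]
opening: 0.06
grip_force: 0.0
```

>>> step_arm --targets '[{"travel": [0.0022,-0.0067,0.0151],"angular": [0,0,0],"gripper": 0.7},{"travel": [0.005,-0.015,0.034],"angular": [0,0,0],"gripper": 0.7},{"travel": [0.01,-0.03,0.068],"angular": [0,0,0],"gripper": 0.7},{"travel": [0.016,-0.048,0.11],"angular": [0,0,0],"gripper": 0.7},{"travel": [0.024,-0.074,0.166],"angular": [0,0,0],"gripper": 0.7},{"travel": [0.03,-0.094,0.211],"angular": [0,0,0],"gripper": 0.7},{"travel": [0.03,-0.094,0.211],"angular": [0,0,0],"gripper": 0.7},{"travel": [0.03,-0.094,0.211],"angular": [0,0,0],"gripper": 0.7}]'

```text
t: 17.8
tool_pos: [0.6159, 0.0404, 0.2536]
tool_rot: [-2.579, -0.814, 0.002]
contact_force: [-0.5, 0.0, -0.1]
opening: 0.0598
grip_force: 0.0
```

```bash
python3 - <<'E'
from station import ctrl
from h import *
o=ctrl.get_obs();rel(o);print(o['contact_force'])
c=ctrl.get_image("wrist");a=ctrl.get_image("scene");im=c['img'].astype(int);pickle.dump((c,a),open("p9.pkl","wb"))
R=panelR(YAW)
K=lambda h,phi:PAN+(np.array([[.0405,0,.07],[.005,0,.07],[.05,0,.055]])@Ro.from_euler('z',phi).as_matrix().T+[0,-.0005,h])@R.T
for h in(.003,.015):print(h,projw(c,K(h,-1.25)).round(1).tolist())
print('pin',projw(c,PAN+R@[.066*np.cos(1.25),-.066*np.sin(1.25),.04]).round(1), 'shaft axis at z=.07',projw(c,PAN+R@[0,0,.073]).round(1))
m=(im.min(2)>190)&(np.ptp(im,axis=2)<35)
N,l,st,ce=cv2.connectedComponentsWithStats(m.astype(np.uint8))
for s,q in zip(st,ce):
    if 60<s[4]<1500 and 280<q[0]<360 and 100<q[1]<330:print(s.tolist(),q.round(1))
d=(im.max(2)<60);N,l,st,ce=cv2.connectedComponentsWithStats(d.astype(np.uint8));print([ (s.tolist(),q.round(0).tolist()) for s,q in zip(st,ce) if s[4]>800 and s[4]<20000])
for v in range(165,215,4):print(v,' '.join('%3d'%(im[v,u:u+3].mean()) for u in range(294,348,3)))
E
```

```text
t 17.80 knob in panel mm [-4.000e-01 -1.000e-01  1.434e+02] phi -1.274 z [ 0.001 -0.003 -1.   ] F_panel [ 0.1  0.5 -0.2] Mz 0.02 open 0.0598
[-0.48266496  0.01005417 -0.13274359]
0.003 [[317.9, 174.6], [319.0, 220.8], [317.7, 160.9]]
0.015 [[317.9, 176.2], [319.0, 224.4], [317.6, 161.8]]
pin [[317.1 141.2]] shaft axis at z=.07 [[319.  227.8]]
[312, 174, 7, 44, 183] [315.4 195.1]
[([226, 0, 95, 34, 1433], [265.0, 15.0]), ([517, 0, 68, 44, 1081], [563.0, 13.0]), ([242, 33, 78, 64, 2235], [278.0, 59.0]), ([117, 111, 60, 118, 1220], [152.0, 176.0]), ([289, 164, 59, 111, 3622], [319.0, 222.0]), ([497, 202, 82, 31, 1755], [541.0, 216.0])]
165 178 249 249 250 249 218  53  82 212 218 198 247 208 210 246 247 246 247
169 213 240 250 248 202  47  42  45  37 139 195 247 247 248 245 246 246 246
173 248 248 249 158  41  48 167 113  42  34  81 243 219 239 242 246 246 245
177 248 249 214  50  42  50 221 182  39  39  51 182 125 122 124 136 238 244
181 247 250 200  43  43  51 210 202  48  37  28  77 106 107 122 124 123 165
185 242 223 175  42  45  46 197 208  47  37  31  79 114 101 104 110 120 121
189 223 162 220  49  44  44 179 238  55  37  31  17  36  90 116 100 105 121
193 150 141  25  33  44  43 155 240  64  37  32  20  14  13  56 112 100 107
197 188  33  39  34  43  43 136 243  80  37  33  21  18  19  17  48 113 101
201  41  40  39  33  42  43 124 246  97  35  33  21  18  20  21  28  79 107
205  40  38  38  32  42  42 103 246 118  37  34  22  19  19  19  32  41 100
209  39  38  38  32  41  43  85 244 130  37  33  22  18  18  19  28  35  74
213  38  38  37  30  39  42  64 242 148  36  34  24  19  20  18  22  34  38
```

```bash
python3 - <<'E'
from h import *
c,a=pickle.load(open("p9.pkl","rb"));im=c['img'].astype(int)
for v in range(126,166,3):print(v,' '.join('%3d'%(im[v,u:u+2].mean()) for u in range(300,340,2)))
R=panelR(YAW)
S=[]
for v in range(176,214,2):
    r=im[v,306:328].mean(1)-60;r=np.clip(r,0,None);S.append((v,306+(r*np.arange(22)).sum()/r.sum()))
S=np.array(S);print("stripe line",np.polyfit(S[:,0],S[:,1],1),S[0],S[-1])
for phi in(-1.1,-1.15,-1.2,-1.25,-1.3):
    K=PAN+(np.array([[.0395,0,.07],[.011,0,.07]])@Ro.from_euler('z',phi).as_matrix().T+[0,0,.003])@R.T
    q=projw(c,K);s=(q[0]-q[1]);print(phi,q.round(1).tolist(),'slope',(s[0]/s[1]).round(3),'pin',projw(c,PAN+R@[.066*np.cos(phi),.066*np.sin(phi),.04])[0].round(1))
E
```

```text
126 250 251 250 249 249 251 250 251 250 249 251 250 250 250 250 251 250 250 249 245
129 250 251 250 249 250 250 250 251 249 250 250 250 250 249 250 250 250 249 249 248
132 251 250 249 249 250 250 251 250 249 251 250 249 249 250 250 250 250 249 248 248
135 251 250 249 250 250 250 251 248 244 233 237 248 249 250 250 250 250 249 248 249
138 250 249 249 250 250 251 245 182 150 145 119 113 218 250 250 250 249 248 248 249
141 250 249 249 250 250 251 235 152 164 215 172  86 106 150 233 249 249 248 249 248
144 249 249 250 250 250 250 236 147 108 100  79  81 112 129 129 178 236 248 248 247
147 249 249 250 250 251 249 238 226 223 168 109 108 114 129 128 127 127 165 236 247
150 249 250 249 250 250 248 241 227 231 228 223 183 116 128 128 127 125 127 170 246
153 249 249 249 251 249 249 238 224 230 227 225 221 137 167 136 126 127 137 161 247
156 249 249 233 196 247 250 239 225 230 227 224 220 200 249 247 245 244 162 205 248
159 249 249 244 141 240 251 240 226 229 226 224 219 193 247 248 248 235 153 245 247
162 249 250 248 181 224 250 223 198 227 225 223 216 190 247 248 247 178 198 247 246
165 249 250 249 249 250 202  66  29 108 206 223 215 176 245 248 235 157 235 247 246
stripe line [4.99678660e-02 3.05781883e+02] [176.         316.30480798] [212.         316.60651341]
-1.1 [[309.9, 177.3], [316.5, 214.0]] slope 0.18 pin [305.2 142.4]
-1.15 [[312.5, 177.0], [317.2, 213.9]] slope 0.128 pin [309.1 141.8]
-1.2 [[315.1, 176.7], [317.9, 213.8]] slope 0.075 pin [313.1 141.4]
-1.25 [[317.7, 176.6], [318.6, 213.8]] slope 0.024 pin [317.1 141.2]
-1.3 [[320.4, 176.6], [319.3, 213.8]] slope -0.028 pin [321.1 141.2]
```

The knob is home: its stripe rows match the 3 mm seat height. The pointer is about 0.07 rad from the pin, within the 0.14 limit, and the gripper is clear. I'm handing in.

```bash
python3 -c "
from station import ctrl
print(ctrl.finish_job())"
```

```text
the job is handed in; nothing more can be done
None
```

I seated the knob fully home over the key, turned it to within about 0.07 rad of the marker pin (the limit is 0.14 rad), let go of it and handed the job in; the hand-in returned no verdict.

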